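# Clear the tiling bench: tiles, scraper and levelling caps into their trays

### The arm

A 6-joint arm with a two-finger parallel gripper is mounted at the origin on the work surface. World frame = base frame: x ahead of the robot, y to its left, z up, the work surface at z = 0. Lengths are in m, angles in rad, forces in N, time in s.
With the tool pointing down it reaches from about 0.3 to 0.875 m from the base axis. Payload 6.4 kg.
Tool frame: the origin (TCP) lies on the mounting face of the last link; the fingertips stand 173 mm ahead of it and the grasp point (between the pads) lies 155 mm ahead of it (ctrl.tip_reach is the distance from the TCP to the fingertips, in m); z points along the fingers, y is the line along which they close (so a half turn about z gives the same grasp; the last joint's range is limited). The gripper opens to 85 mm and grips with 20 to 120 N. Pads are 22 mm wide; open, the fingers measure 114 mm over their backs; the gripper's body (76 mm by 85 mm) begins 54 mm behind the grasp point. The pads swing forward as they close: fully open they stand 13 mm farther back than shut.
Start: joints at [1.078, 0.181, 1.607, -0, 1.354, -0.206], TCP at [0.163, 0.552, 0.405] pointing down, gripper open.
Joint ranges: [-2.99, 2.99], [-0.89, 2.07], [0.3, 2.58], [-1.14, 4.28], [0, 2.63], [-3.12, 3.12]. Speed limits (rad/s): [2.57, 2.57, 3.01, 3.14, 3.14, 3.14].

### API

Orientations are given as a unit quaternion [w, x, y, z].
In Python, from bench import ctrl gives the robot as it stands.
- The arm moves only by the shell command python3 -m pendant 'ROWS'. ROWS is JSON, a list that holds one entry, the list of rows, each a list of 7 numbers: the opening, from 0 (shut) to 1 (fully open), then the shift along the tool's x, y, z in mm, then the turn, a rotation vector about the tool's x, y, z in rad. A call has 1 to 5 rows; each row is the pose to reach, as a shift and turn from the pose commanded when the call began, along the tool's axes at that moment; what a row does not reach only later rows make up. A row lasts 1/12 s, in which the tool goes at most 41.7 mm and 7.16 degrees, less where a joint would pass 70% of its speed; a pose out of reach is approached as far as the arm can. A call with a gripper value outside its range is refused whole. The fingers move at their own pace and stop on an object; the grip force is fixed at half the most. Time passes only in rows, so rows that repeat a pose let the fingers close. It gives the time, the measured TCP pose, the force, the opening and the grip force at its end, in the units of the state.
- ctrl.get_obs(): the state, without advancing time (a new reading comes with each control period).
- ctrl.camera(name): name is "scene" or "side" or "wrist"; returns the picture (400x640x3 uint8, red, green, blue); there is no depth.
- ctrl.camera_params(name): a dict with "mtx" (3x3 intrinsics, pixels), "world_from_camera" (4x4, takes a point from camera to world coordinates); the wrist camera has in their place "tool_from_camera" (4x4, takes a point from camera to tool coordinates, whose origin is the TCP and whose axes are the flange's). Camera axes: x right, y down, z forward; pixel columns grow to the right and rows downward; lengths in m; the calibration is good to about 2 mm. A picture is of the moment at which its call begins: read the wrist's pose just before it. camera_params takes no time and is no camera call.
- ctrl.hand_in(): hands the job in; it is judged then, once.
Trained networks look in the newest picture that a camera, given by its name, has taken for a name from the list of things; names that differ only in an ending like _2 or _b are one class to them, and where a whole thing is asked for, a point or a joint stands for the part that bears it (a point fixed in the world has none). Each returns a list of dicts, best first, with "confidence" (0 to 1); they miss things now and then, are a little off and sometimes report something else, mostly with a low value. They report only what shows in the picture. A call takes as long as a camera call. They do not tell look-alikes from the thing itself.
- ctrl.boxes_of(camera, name): "point" ([column, row] as shares, 0 to 1, of the picture: columns of its width, rows of its height, amid what is visible of it).
The state is a dict: "time_s": time; "q": joint angles; "dq": joint speeds; "joint_efforts": joint torques, N m; "eef_pos": TCP position; "eef_rot": TCP orientation; "wrist_force": force on the tool from outside, world axes, zero at the start; "torque": the same for the moment, N m; "opening": opening from 0.0 (shut) to 1.0 (fully open); "grasp_force": force on a finger pad.
Only numpy, scipy, OpenCV 4.12 (cv2) and the standard library are available. Lean on these libraries where they do the work, as an engineer would, in place of code of your own. Each camera call takes 0.05 s, during which the arm holds its last target. There are 200 camera calls.

### The job

Sort the loose bits on the repair bench into the three trays: both white tiles into the dark wooden tray, lying flat on its floor side by side (not stacked, glazed side still up); the yellow-handled scraper lying flat in the black tray; both red levelling caps standing upright on the floor of the blue tray. The tiles are brittle, so set them down rather than dropping them, and leave the rubber float and the blue notched trowel where they lie.

Things in the scene. Friction and masses are not known exactly. Their poses are not given: they have to be found in the camera images.
- tile1_mid (a point): white ceramic tile with a terracotta underside, 75 mm (its x) by 50 mm (its y), 8 mm thick, about 70 g, lying loose on the bench, glazed side up, at any yaw; this point is its centre, 4 mm above its underside; z up. The two tiles are alike
- tile2_mid (a point): white ceramic tile with a terracotta underside, 75 mm (its x) by 50 mm (its y), 8 mm thick, about 70 g, lying loose on the bench, glazed side up, at any yaw; this point is its centre, 4 mm above its underside; z up. The two tiles are alike
- scraper_grip (a point): steel putty scraper with a yellow plastic handle, lying flat, about 90 g, loose; handle 90 mm long (its x), 24 mm wide (its y), 20 mm high; the blade, up to 45 mm wide, runs from the handle's end along +x; 150 mm long overall. This point is the handle's centre, 10 mm above the underside: the tool reaches 45 mm from it towards -x and 105 mm towards +x (so its middle lies 30 mm along +x); z up. It balances within the handle
- cap1_mid (a point): round red tile-levelling cap, 32 mm high, standing on its base: a flange 46 mm in diameter and 5 mm high, above it a ribbed drum 35 mm in diameter (to 38 mm over its ribs) with a black dot on top; about 30 g, loose; this point is its centre, 16 mm above its underside; z up. The two caps are alike
- cap2_mid (a point): round red tile-levelling cap, 32 mm high, standing on its base: a flange 46 mm in diameter and 5 mm high, above it a ribbed drum 35 mm in diameter (to 38 mm over its ribs) with a black dot on top; about 30 g, loose; this point is its centre, 16 mm above its underside; z up. The two caps are alike
- tile_tray: dark brown wooden open tray, for the tiles; 130 mm (its x) by 200 mm (its y) outside, 30 mm high, walls and floor 5 mm thick, so 120 x 190 mm inside; fixed to the bench; origin at the centre of its underside (its inner floor is 5 mm above that), z up, y along its long side. The three trays have the same size and may stand in any order
- tool_tray: black plastic open tray, for the scraper; 130 mm (its x) by 200 mm (its y) outside, 30 mm high, walls and floor 5 mm thick, so 120 x 190 mm inside; fixed to the bench; origin at the centre of its underside (its inner floor is 5 mm above that), z up, y along its long side. The three trays have the same size and may stand in any order
- cap_tray: blue open tray, for the levelling caps; 130 mm (its x) by 200 mm (its y) outside, 30 mm high, walls and floor 5 mm thick, so 120 x 190 mm inside; fixed to the bench; origin at the centre of its underside (its inner floor is 5 mm above that), z up, y along its long side. The three trays have the same size and may stand in any order
- float_mid (a point): rubber grout float, black pad 200 x 90 mm with an orange bar handle on top, 57 mm high in all, loose, not to be moved; this point is on its middle line, 20 mm above its underside; x along the handle
- trowel_mid (a point): blue plastic notched trowel, blade 140 x 100 mm lying flat with a blue bar handle on top, 46 mm high in all, loose, not to be moved; this point is on its middle line, 20 mm above its underside; x along the handle
Things that resemble listed ones, but are neither listed nor needed, are in the scene too. What is shaped like the part that bears tile1_mid but pink or purple is not meant.

How it is judged:
By the outcome, as a careful person would: the job done as asked, in the order asked, and still so for the second after the job is handed in, with the robot touching nothing.
It also fails if it takes over 115 s, if anything falls off the work surface, if the arm or the gripper's body presses on something with over 40 N, if the wrist force passes 120 N, or if a joint passes its speed limit or range.

## Working session

There is one attempt and no reset: what is moved stays moved. The work goes in short steps, Python scripts to look and compute and a shell command to move; the robot and the scene stay as the last step left them, time stands still between calls to the robot, and variables do not carry over. Pictures are saved under pics/ and viewed, at most 16 in all, crops included, and the job is handed in when it is done.

```bash
mkdir -p pics; ls; python3 - <<'E'
from bench import ctrl
import cv2,numpy as np
o=ctrl.get_obs();print(o['eef_pos'],o['eef_rot'],o['opening'])
ims=[]
for c in ['scene','side','wrist']:
    im=ctrl.camera(c);cv2.imwrite(f'pics/{c}0.png',im[:,:,::-1])
    p=ctrl.camera_params(c);print(c,np.round(p['mtx'],1).tolist(),np.round(p.get('world_from_camera',p.get('tool_from_camera')),3).tolist())
E
```

```text
pics
[0.16251176 0.5512858  0.40379233] [-2.75495082e-04  1.42884257e-01  9.89739025e-01 -8.21538615e-04] 0.9974578749423934
scene [[461.4, 0.0, 325.9], [0.0, 461.4, 205.4], [0.0, 0.0, 1.0]] [[-0.855, 0.344, -0.389, 1.023], [0.519, 0.544, -0.66, 1.003], [-0.015, -0.766, -0.643, 1.028], [0.0, 0.0, 0.0, 1.0]]
side [[485.1, 0.0, 323.8], [0.0, 485.1, 197.6], [0.0, 0.0, 1.0]] [[0.998, -0.052, 0.032, 0.352], [-0.06, -0.693, 0.719, -0.968], [-0.015, -0.719, -0.695, 0.961], [0.0, 0.0, 0.0, 1.0]]
wrist [[301.8, 0.0, 317.8], [0.0, 301.8, 200.2], [0.0, 0.0, 1.0]] [[0.001, -0.961, -0.278, 0.07], [1.0, 0.001, 0.0, -0.001], [0.0, -0.278, 0.961, 0.032], [0.0, 0.0, 0.0, 1.0]]
```

View pics/scene0.png

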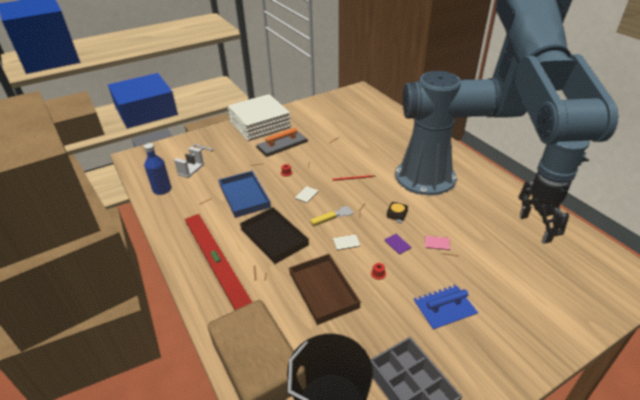

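View pics/side0.png

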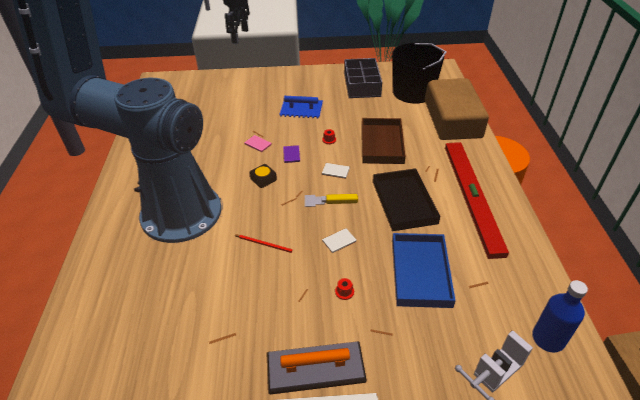

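The scene view shows white tiles at (346,242) and (307,194), with pink and purple decoys at (437,243) and (398,243). The caps are at (379,271) and (286,170) and the scraper at (328,216). The trays are brown (325,288), black (274,233) and blue (245,193). In the side view the tiles are at (336,171) and (340,240), the caps at (329,137) and (345,289), and the scraper at (335,200). The two white ones fit the description; the pink and purple ones do not. Next I'll measure them and confirm in one crop.

```bash
cat > h.py <<'E'
from bench import ctrl
import cv2,numpy as np
from scipy.spatial.transform import Rotation as R
def cam(c):
    p=ctrl.camera_params(c);K=np.array(p['mtx'])
    if c!='wrist': return K,np.array(p['world_from_camera'])
    o=ctrl.get_obs();T=np.eye(4);q=o['eef_rot'];T[:3,:3]=R.from_quat([q[1],q[2],q[3],q[0]]).as_matrix();T[:3,3]=o['eef_pos']
    return K,T@np.array(p['tool_from_camera'])
def proj(px,z,K,T):
    px=np.atleast_2d(px).astype(float);d=np.c_[(px-K[:2,2])/K[0,0],np.ones(len(px))]@T[:3,:3].T
    s=(z-T[2,3])/d[:,2];return T[:2,3]+d[:,:2]*s[:,None]
def mask(im,col):
    h,s,v=[a.astype(int) for a in cv2.split(cv2.cvtColor(im,cv2.COLOR_RGB2HSV))]
    m={'white':(s<55)&(v>150),'yellow':(h>20)&(h<34)&(s>170)&(v>130),'red':((h<6)|(h>174))&(s>180)&(v>90),
       'black':(v<50),'blue':(h>100)&(h<125)&(s>120),'brown':(h<20)&(v<100)&(s>80)}[col]
    return m.astype(np.uint8)
def blobs(im,col,z,K,T,roi=None,amin=40):
    "list of (pixel centre, world rect centre, sizes, yaw of long side deg)"
    m=mask(im,col)
    if roi: k=np.zeros_like(m);k[roi[1]:roi[3],roi[0]:roi[2]]=1;m=m*k
    r=[]
    for c in cv2.findContours(m,cv2.RETR_EXTERNAL,cv2.CHAIN_APPROX_NONE)[0]:
        if cv2.contourArea(c)<amin: continue
        w=proj(c[:,0],z,K,T);(x,y),(a,b),t=cv2.minAreaRect((w*1000).astype(np.float32))
        if b>a:a,b,t=b,a,t+90
        r.append((c[:,0].mean(0).round(),[round(x),round(y)],[round(a),round(b)],round(t%180,1)))
    return r
E
python3 - <<'E'
from h import *
for c,roi in [('side',(220,80,460,310)),('scene',(215,155,410,325))]:
    im=cv2.imread(f'pics/{c}0.png')[:,:,::-1];K,T=cam(c)
    for col,z in [('white',.008),('yellow',.015),('red',.028),('black',.03),('blue',.03),('brown',.03)]:
        for b in blobs(im,col,z,K,T,roi): print(c,col,*b)
im=cv2.imread('pics/side0.png')[80:310,230:460];cv2.imwrite('pics/crop.png',cv2.resize(im,None,fx=2.6,fy=2.6,interpolation=cv2.INTER_CUBIC))
E
```

```text
side white [339. 240.] [426, -142] [73, 49] 28.0
side white [314. 200.] [371, 10] [57, 40] 175.7
side white [335. 170.] [438, 136] [73, 48] 161.8
side yellow [342. 197.] [446, 10] [87, 24] 178.5
side yellow [262. 171.] [219, 140] [42, 42] 91.2
side red [344. 289.] [424, -309] [59, 42] 85.6
side red [265. 243.] [237, -157] [146, 10] 156.3
side red [455. 158.] [789, 133] [166, 39] 75.3
side red [329. 137.] [429, 278] [74, 38] 85.6
side black [425. 303.] [602, -364] [125, 16] 174.2
side black [418. 238.] [626, -171] [114, 17] 173.5
side black [405. 200.] [618, -22] [220, 136] 97.6
side black [262. 178.] [224, 99] [76, 65] 124.0
side black [383. 159.] [584, 146] [123, 32] 172.6
side black [382. 122.] [606, 339] [115, 33] 172.6
side black [411.  89.] [745, 517] [146, 138] 85.1
side black [361.  88.] [573, 548] [127, 115] 175.2
side blue [422. 268.] [616, -255] [200, 130] 83.6
side blue [299. 105.] [345, 451] [133, 124] 170.4
side brown [405. 200.] [617, -22] [225, 138] 97.2
side brown [263. 175.] [224, 101] [85, 71] 125.7
side brown [453. 165.] [783, 108] [174, 7] 90.1
side brown [382. 141.] [595, 243] [233, 128] 83.3
side brown [428. 106.] [767, 415] [382, 163] 98.6
scene white [346. 242.] [444, 142] [75, 53] 161.3
scene white [343. 212.] [374, 15] [54, 47] 179.8
scene white [306. 194.] [432, -135] [78, 50] 28.4
scene red [378. 272.] [442, 306] [50, 32] 58.0
scene red [228. 277.] [823, 84] [256, 43] 89.9
scene black [274. 235.] [630, 8] [209, 130] 97.4
scene blue [243. 193.] [626, -237] [173, 120] 83.6
scene brown [323. 289.] [608, 274] [214, 132] 83.8
scene brown [274. 233.] [629, 7] [219, 138] 97.6
scene brown [397. 213.] [239, 131] [75, 62] 51.2
```

View pics/crop.png

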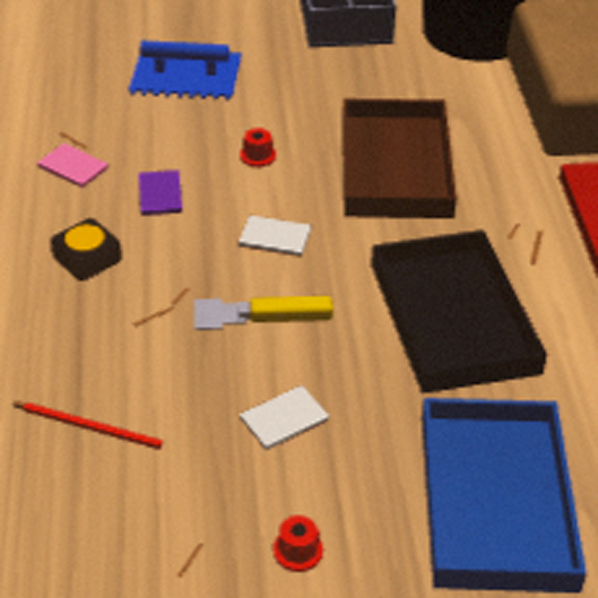

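The crop confirms it: white tiles at (275,235) and (284,416), red caps at (258,147) and (298,542), scraper at (265,310). The pink and purple tiles are decoys, and the red pencil and the black tape measure don't belong to the job. Next I'll move the wrist camera over the middle for a precise measurement.

```bash
cat >> h.py <<'E'
def go(x,y,z,yaw=None):
    "print shift in tool axes (mm) and turn (rad) to the target (m, TCP; yaw of tool x in world deg)"
    o=ctrl.get_obs();q=o['eef_rot'];M=R.from_quat([q[1],q[2],q[3],q[0]]);m=M.as_matrix()
    s=m.T@(np.array([x,y,z])-o['eef_pos'])*1000
    cy=np.degrees(np.arctan2(m[1,0],m[0,0]));yaw=cy if yaw is None else yaw
    a=np.radians(yaw);G=np.c_[[np.cos(a),np.sin(a),0],[np.sin(a),-np.cos(a),0],[0,0,-1]]
    rv=R.from_matrix(m.T@G).as_rotvec()
    print('t',round(o['time_s'],2),'pos',o['eef_pos'].round(4),'yaw',cy.round(1),'open',round(o['opening'],3),'grip',round(o['grasp_force'],1),'F',np.round(o['wrist_force'],1),'| SHIFT',s.round(1),'len',np.linalg.norm(s).round(),'TURN',rv.round(3))
E
python3 -m pendant '[[[1,-30,-27,0,0,0,0],[1,-60,-54,0,0,0,0],[1,-90,-81,0,0,0,0],[1,-120,-108,0,0,0,0],[1,-150,-135,0,0,0,0]]]'
python3 -m pendant '[[[1,-30,-27,0,0,0,0],[1,-60,-54,0,0,0,0],[1,-90,-81,0,0,0,0],[1,-120,-108,0,0,0,0],[1,-150,-135,0,0,0,0]]]'
python3 -c "from h import *;print(ctrl.tip_reach);go(.49,0,.42,180)"
```

```text
time_s: 0.57
eef_pos: [0.2686, 0.378, 0.4044]
eef_rot: [-0.0, 0.142, 0.99, -0.0]
wrist_force: [1.5, 0.4, 0.2]
opening: 0.998
grasp_force: 0.0
time_s: 0.98
eef_pos: [0.3744, 0.2059, 0.4048]
eef_rot: [0.0, 0.143, 0.99, 0.0]
wrist_force: [0.3, 0.2, -0.5]
opening: 1.0
grasp_force: 0.0
0.1734
t 0.98 pos [0.3744 0.2059 0.4048] yaw 163.6 open 1.0 grip 0.0 F [ 0.3  0.2 -0.5] | SHIFT [-169.1 -164.8  -15.2] len 237.0 TURN [ 0.     0.    -0.287]
```

```bash

python3 -m pendant '[[[1,-28,-27,-3,0,0,-0.05],[1,-56,-54,-6,0,0,-0.1],[1,-84,-81,-9,0,0,-0.15],[1,-112,-108,-12,0,0,-0.2],[1,-140,-135,-15,0,0,-0.287]]]' >/dev/null
python3 -m pendant '[[[1,-15,-13,0,0,0,0],[1,-36,-20,0,0,0,0],[1,-36,-20,0,0,0,0],[1,-36,-20,0,0,0,0]]]'
python3 - <<'E'
from h import *
K,T=cam('wrist');im=ctrl.camera('wrist');cv2.imwrite('pics/w1.png',im[:,:,::-1])
for col,z in [('white',.008),('yellow',.017),('red',.03),('black',.03),('blue',.03),('brown',.03)]:
    for b in blobs(im,col,z,K,T,amin=300): print(col,*b)
for n in ['cap1_mid','tile1_mid','scraper_grip','tile_tray','tool_tray','cap_tray']:
    for d in ctrl.boxes_of('wrist',n)[:2]:
        p=np.array(d['point'])*[640,400];print(n,round(d['confidence'],2),p.round(),(proj(p,.02,K,T)*1000).round())
E
```

```text
time_s: 1.73
eef_pos: [0.5064, 0.0181, 0.4191]
eef_rot: [-0.001, 0.0, 1.0, 0.0]
wrist_force: [0.1, 0.4, -0.0]
opening: 0.999
grasp_force: 0.0
white [417. 118.] [442, 137] [74, 50] 161.7
white [188. 107.] [430, -139] [75, 49] 27.9
white [312.  56.] [374, 12] [59, 45] 178.7
red [552. 111.] [433, 284] [57, 40] 90.0
red [ 52. 107.] [429, -285] [60, 40] 90.0
black [633. 338.] [744, 461] [89, 23] 16.4
black [344. 315.] [696, 20] [971, 313] 90.0
blue [108. 248.] [616, -247] [209, 141] 83.7
brown [496. 387.] [823, 290] [74, 58] 90.0
brown [629. 350.] [771, 454] [138, 51] 16.4
brown [422. 287.] [658, 158] [111, 41] 27.5
brown [334. 207.] [547, 39] [85, 8] 97.1
brown [510. 237.] [598, 257] [211, 135] 83.8
brown [547. 109.] [431, 276] [37, 27] 170.3
brown [ 57. 107.] [428, -277] [36, 29] 6.3
cap1_mid 0.87 [547. 112.] [[434. 285.]]
cap1_mid 0.56 [507. 233.] [[587. 265.]]
tile1_mid 0.66 [416. 118.] [[441. 133.]]
tile1_mid 0.59 [501.   8.] [[327. 214.]]
scraper_grip 0.82 [312.  79.] [[398.  11.]]
tile_tray 0.58 [508. 234.] [[587. 266.]]
tool_tray 0.77 [299. 258.] [[622.  -8.]]
cap_tray 0.67 [106. 252.] [[ 613. -265.]]
```

View pics/w1.png

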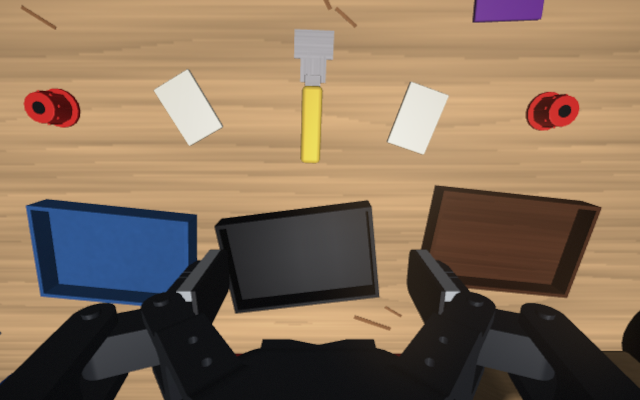

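The wrist view shows tiles at (188,107) and (418,118), scraper handle (312,124), caps (52,107) and (553,111), and the blue, black and brown trays from left to right. I can get the tray centres from rim corners at z = 30 mm. Next I'll compute those and the move to tile 1.

```bash
python3 - <<'E'
from h import *
K,T=cam('wrist')
# rim corners, image order: top-left,top-right (local x=-65,y=-/+100), yaw of local x
def ctr(n,px,ly,yaw):
    a=np.radians(yaw);M=np.array([[np.cos(a),-np.sin(a)],[np.sin(a),np.cos(a)]])
    print(n,(proj(px,.03,K,T)*1000).round(),(proj(px,.03,K,T)*1000-M@np.array([-65,ly])).round())
ctr('brown',(600,207),100,-6.2);ctr('brownBR?',(434,186),-100,-6.2)
ctr('blue',(27,207),-100,-6.4)
ctr('black',(216,219),-100,7.5);ctr('black',(370,201),100,7.5)
im=cv2.imread('pics/w1.png')[:,:,::-1]
for b in blobs(im,'yellow',.017,K,T,amin=30): print(*b)
go(.442,.137,.30,161.7)
E
```

```text
brown [[547. 369.]] [[600. 262.]]
brownBR? [[520. 160.]] [[596. 252.]]
blue [[ 548. -343.]] [[ 624. -251.]]
black [[ 563. -110.]] [[615.  -2.]]
black [[539.  83.]] [[617.  -8.]]
t 2.08 pos [0.5056 0.0192 0.4199] yaw -179.9 open 0.996 grip 0.0 F [ 0.   0.1 -0.4] | SHIFT [ 63.5 117.8 119.9] len 180.0 TURN [-0.     0.     0.321]
```

```bash

python3 -m pendant '[[[0.8,13,24,24,0,0,0.07],[0.8,26,47,48,0,0,0.14],[0.8,39,71,72,0,0,0.21],[0.8,52,95,96,0,0,0.28],[0.8,63,118,120,0,0,0.32]]]' >/dev/null
python3 -m pendant '[[[0.8,0,0,0,0,0,0],[0.8,0,0,0,0,0,0]]]' >/dev/null
python3 - <<'E'
from h import *
K,T=cam('wrist');im=ctrl.camera('wrist');cv2.imwrite('pics/w2.png',im[:,:,::-1])
for b in blobs(im,'white',.008,K,T,amin=300): print(*b)
go(.442,.137,.174,161.7)
E
```

```text
[ 41. 269.] [429, -138] [74, 49] 27.9
[320. 194.] [442, 139] [73, 50] 161.7
[162. 172.] [378, 12] [52, 44] 178.0
t 2.72 pos [0.443  0.137  0.2999] yaw 161.8 open 0.803 grip 0.0 F [ 0.7  1.2 -0. ] | SHIFT [  0.9  -0.3 125.9] len 126.0 TURN [-0.     0.     0.002]
```

View pics/w2.png

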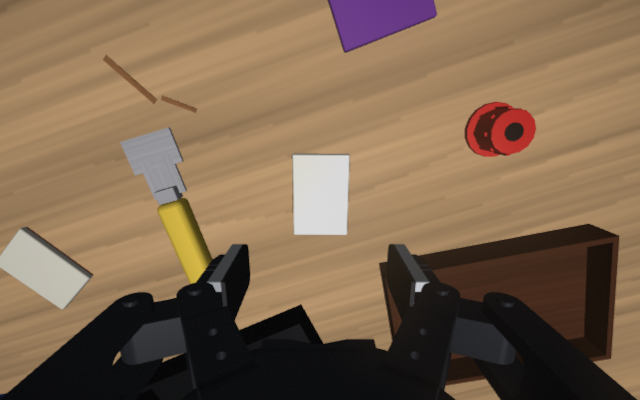

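The tile is centred under the tool at (320,194). I'll descend, grip and lift slightly.

```bash

python3 -m pendant '[[[0.8,0,1,30,0,0,0],[0.8,0,1,60,0,0,0],[0.8,0,1,90,0,0,0],[0.8,0,1,110,0,0,0],[0.8,0,1,120,0,0,0]]]' >/dev/null
python3 -m pendant '[[[0.8,0,0,4,0,0,0],[0.8,0,0,8,0,0,0],[0.8,0,0,8,0,0,0]]]'
python3 -m pendant '[[[0.4,0,0,0,0,0,0],[0.4,0,0,0,0,0,0],[0.4,0,0,0,0,0,0],[0.4,0,0,0,0,0,0],[0.4,0,0,0,0,0,0]]]'
python3 -m pendant '[[[0.4,0,0,-6,0,0,0],[0.4,0,0,-15,0,0,0],[0.4,0,0,-30,0,0,0],[0.4,0,0,-30,0,0,0]]]'
python3 - <<'E'
from h import *
im=ctrl.camera('wrist');cv2.imwrite('pics/w3.png',im[:,:,::-1])
a=np.radians(83.8);u=np.array([np.cos(a),np.sin(a)])
for s in (-42,42):
    t=np.array([600,259])/1000+u*s/1000;print(t);go(*t,.26,173.8)
E
```

```text
time_s: 3.38
eef_pos: [0.4444, 0.1373, 0.1725]
eef_rot: [0.001, 0.159, 0.987, 0.0]
wrist_force: [0.6, 0.9, -0.1]
opening: 0.799
grasp_force: 0.0
time_s: 3.8
eef_pos: [0.4443, 0.1376, 0.1735]
eef_rot: [0.001, 0.159, 0.987, 0.0]
wrist_force: [-2.6, -1.4, 7.7]
opening: 0.56
grasp_force: 60.9
time_s: 4.13
eef_pos: [0.4448, 0.1377, 0.2047]
eef_rot: [0.003, 0.159, 0.987, 0.001]
wrist_force: [1.4, -0.3, -1.1]
opening: 0.562
grasp_force: 62.2
[0.59546403 0.21724566]
t 4.18 pos [0.4445 0.1377 0.2037] yaw 161.7 open 0.558 grip 62.2 F [-0.9  0.1  0.5] | SHIFT [-118.6  123.1  -55.6] len 180.0 TURN [ 0.001  0.004 -0.211]
[0.60453597 0.30075434]
t 4.18 pos [0.4445 0.1377 0.2037] yaw 161.7 open 0.558 grip 62.2 F [-0.9  0.1  0.5] | SHIFT [-101.   205.2  -55.6] len 235.0 TURN [ 0.001  0.004 -0.211]
```

View pics/w3.png

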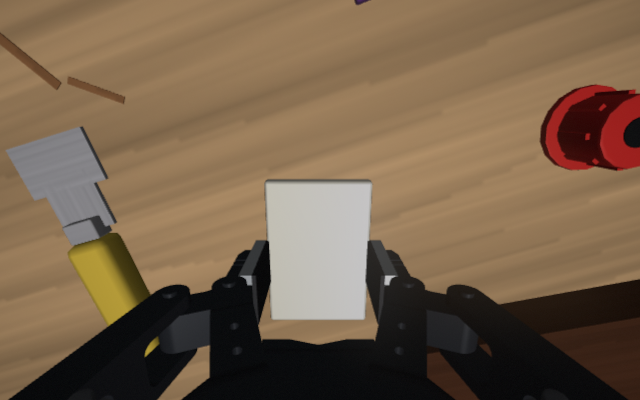

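The tile is held level and centred, at (318,250). I'll carry it over the far half of the brown tray.

```bash

python3 -m pendant '[[[0.4,-8,16,-20,0,0,0],[0.4,-25,50,-40,0,0,-0.05],[0.4,-42,85,-56,0,0,-0.1],[0.4,-59,120,-56,0,0,-0.15],[0.4,-76,155,-56,0,0,-0.211]]]' >/dev/null
python3 -c "from h import *;go(.604,.297,.26,173.8)"
```

```text
t 4.6 pos [0.5659 0.2624 0.2592] yaw 173.9 open 0.555 grip 62.2 F [ 0.8 -0.7 -0.2] | SHIFT [-34.2  38.5  -0.7] len 51.0 TURN [0.001 0.003 0.002]
```

```bash

python3 -m pendant '[[[0.4,-17,19,0,0,0,0],[0.4,-34,38,0,0,0,0],[0.4,-34,38,0,0,0,0],[0.4,-34,38,0,0,0,0]]]'
python3 - <<'E'
from h import *
im=ctrl.camera('wrist');cv2.imwrite('pics/w4.png',im[:,:,::-1]);go(.604,.297,.181,173.8)
E
```

```text
time_s: 4.93
eef_pos: [0.6023, 0.2955, 0.2566]
eef_rot: [-0.0, 0.054, 0.999, -0.0]
wrist_force: [-0.8, -0.6, -0.5]
opening: 0.556
grasp_force: 62.2
t 4.98 pos [0.6016 0.2948 0.2565] yaw 173.8 open 0.557 grip 62.2 F [ 0.3 -0.4 -0.6] | SHIFT [-2.2  2.5 75.5] len 76.0 TURN [-0.001 -0.002 -0.   ]
```

View pics/w4.png

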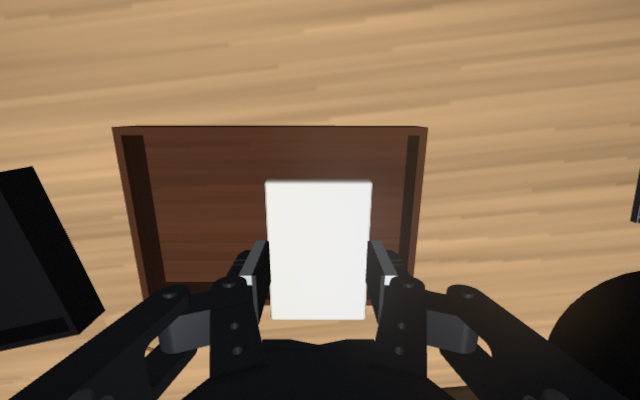

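The tray rim's near corners are at (113,128) and (428,127), and the tile is aligned with it. I'll refine the tray centre from those.

```bash
python3 - <<'E'
from h import *
K,T=cam('wrist');p=proj([(113,128),(428,127)],.03,K,T)*1000;d=p[1]-p[0];L=np.linalg.norm(d);u=d/L
n=np.array([u[1],-u[0]]);c=p.mean(0)+65*n;print(p.round(),L.round(),np.degrees(np.arctan2(u[1],u[0])).round(1),c.round())
for s in (38,-38):
    t=(c+u*s)/1000;print(t.round(4));go(*t,.185,173.8)
E
```

```text
[[526. 172.]
 [547. 369.]] 198.0 84.0 [601. 264.]
[0.6051 0.3016]
t 4.98 pos [0.6016 0.2948 0.2565] yaw 173.8 open 0.557 grip 62.2 F [ 0.3 -0.4 -0.6] | SHIFT [-2.8  7.2 71.5] len 72.0 TURN [-0.001 -0.002 -0.   ]
[0.5972 0.2261]
t 4.98 pos [0.6016 0.2948 0.2565] yaw 173.8 open 0.557 grip 62.2 F [ 0.3 -0.4 -0.6] | SHIFT [ -3.1 -68.8  71.6] len 99.0 TURN [-0.001 -0.002 -0.   ]
```

```bash

python3 -m pendant '[[[0.4,-3,6,20,0,0,0],[0.4,-3,6,40,0,0,0],[0.4,-3,6,58,0,0,0],[0.4,-3,6,67,0,0,0],[0.4,-3,6,71,0,0,0]]]'
python3 -m pendant '[[[0.4,0,0,2,0,0,0],[0.4,0,0,4,0,0,0],[0.4,0,0,4,0,0,0]]]'
```

```text
time_s: 5.4
eef_pos: [0.6044, 0.2995, 0.1845]
eef_rot: [-0.002, 0.055, 0.998, -0.001]
wrist_force: [-0.6, -0.1, -1.0]
opening: 0.56
grasp_force: 62.2
time_s: 5.65
eef_pos: [0.6062, 0.3004, 0.1836]
eef_rot: [0.001, 0.054, 0.999, 0.0]
wrist_force: [0.1, -0.3, -0.2]
opening: 0.56
grasp_force: 62.2
```

```bash

python3 -m pendant '[[[0.4,0,0,1,0,0,0],[0.4,0,0,2,0,0,0],[0.4,0,0,2,0,0,0]]]'
python3 -m pendant '[[[0.4,0,0,1,0,0,0],[0.4,0,0,2,0,0,0],[0.4,0,0,2,0,0,0]]]'
```

```text
time_s: 5.9
eef_pos: [0.606, 0.3006, 0.1811]
eef_rot: [0.0, 0.054, 0.999, 0.0]
wrist_force: [0.3, -0.9, -1.4]
opening: 0.558
grasp_force: 62.2
time_s: 6.15
eef_pos: [0.6058, 0.3005, 0.1786]
eef_rot: [0.0, 0.054, 0.999, 0.0]
wrist_force: [-0.2, -0.6, 0.0]
opening: 0.557
grasp_force: 62.3
```

```bash

python3 -m pendant '[[[0.4,0,0,1,0,0,0],[0.4,0,0,1,0,0,0]]]'
python3 -m pendant '[[[0.4,0,0,1,0,0,0],[0.4,0,0,1,0,0,0]]]'
```

```text
time_s: 6.32
eef_pos: [0.6059, 0.3006, 0.1786]
eef_rot: [0.0, 0.054, 0.999, -0.0]
wrist_force: [-2.4, -0.8, 5.5]
opening: 0.559
grasp_force: 62.9
time_s: 6.48
eef_pos: [0.606, 0.3007, 0.1785]
eef_rot: [-0.0, 0.054, 0.999, -0.0]
wrist_force: [-5.6, -1.6, 11.7]
opening: 0.553
grasp_force: 63.6
```

It's down: contact force is rising at z = 0.1785. I'll release gently and rise.

```bash

python3 -m pendant '[[[0.72,0,0,-1,0,0,0],[0.72,0,0,-1,0,0,0],[0.72,0,0,-1,0,0,0],[0.72,0,0,-1,0,0,0]]]'
python3 -m pendant '[[[0.72,0,0,-15,0,0,0],[0.72,0,0,-45,0,0,0],[0.72,0,0,-85,0,0,0],[0.72,0,0,-120,0,0,0]]]'
python3 -c "from h import *;go(.4295,-.1385,.28,207.9)"
```

```text
time_s: 6.82
eef_pos: [0.6058, 0.3005, 0.1774]
eef_rot: [-0.0, 0.054, 0.999, -0.0]
wrist_force: [0.2, 0.4, -0.3]
opening: 0.721
grasp_force: 0.0
time_s: 7.15
eef_pos: [0.6057, 0.3005, 0.2999]
eef_rot: [-0.0, 0.054, 0.999, -0.0]
wrist_force: [1.1, 0.4, 0.6]
opening: 0.721
grasp_force: 0.0
t 7.15 pos [0.6057 0.3005 0.2999] yaw 173.8 open 0.721 grip 0.0 F [1.1 0.4 0.6] | SHIFT [ 127.4 -455.5   20. ] len 473.0 TURN [-0.    -0.    -0.596]
```

```bash

python3 -m pendant '[[[0.8,10,-35,0,0,0,0],[0.8,20,-70,0,0,0,0],[0.8,30,-105,0,0,0,0],[0.8,40,-140,0,0,0,0],[0.8,50,-175,0,0,0,0]]]' >/dev/null
python3 -m pendant '[[[0.8,10,-38,0,0,0,-0.1],[0.8,20,-76,0,0,0,-0.2],[0.8,30,-114,0,0,0,-0.3],[0.8,40,-152,0,0,0,-0.4],[0.8,50,-190,0,0,0,-0.5]]]' >/dev/null
python3 -c "from h import *;go(.4295,-.1385,.28,207.9)"
```

```text
t 7.98 pos [ 0.4661 -0.0525  0.2988] yaw -157.3 open 0.803 grip 0.0 F [-0.   0.   0.4] | SHIFT [ 66.9 -65.2  18.8] len 95.0 TURN [-0.001  0.001 -0.092]
```

```bash

python3 -m pendant '[[[0.8,25,-25,9,0,0,-0.05],[0.8,50,-50,19,0,0,-0.09],[0.8,67,-65,19,0,0,-0.09],[0.8,67,-65,19,0,0,-0.09],[0.8,67,-65,19,0,0,-0.09]]]' >/dev/null
python3 - <<'E'
from h import *
K,T=cam('wrist');im=ctrl.camera('wrist')
for b in blobs(im,'white',.008,K,T,amin=1500): print(*b)
go(.4295,-.1385,.174,207.9)
E
```

```text
[317. 198.] [429, -140] [73, 49] 28.0
t 8.45 pos [ 0.4298 -0.1369  0.2795] yaw -152.6 open 0.803 grip 0.0 F [ 0.3 -0.3  0.1] | SHIFT [  1.1  -1.2 105.5] len 106.0 TURN [-0.001  0.001 -0.008]
```

```bash

python3 -m pendant '[[[0.8,1,-2,30,0,0,0],[0.8,1,-2,60,0,0,0],[0.8,1,-2,85,0,0,0],[0.8,1,-2,98,0,0,0],[0.8,1,-2,104,0,0,0]]]' >/dev/null
python3 -m pendant '[[[0.8,0,0,2,0,0,0],[0.8,0,0,2,0,0,0],[0.8,0,0,2,0,0,0]]]'
python3 -m pendant '[[[0.4,0,0,0,0,0,0],[0.4,0,0,0,0,0,0],[0.4,0,0,0,0,0,0],[0.4,0,0,0,0,0,0],[0.4,0,0,0,0,0,0]]]'
python3 -m pendant '[[[0.4,0,0,-6,0,0,0],[0.4,0,0,-25,0,0,0],[0.4,0,0,-60,0,0,0],[0.4,0,0,-85,0,0,0]]]'
python3 - <<'E'
from h import *
im=ctrl.camera('wrist');cv2.imwrite('pics/w5.png',im[:,:,::-1]);go(.597,.226,.26,173.8)
E
```

```text
time_s: 9.12
eef_pos: [0.4306, -0.1388, 0.1737]
eef_rot: [0.001, -0.238, 0.971, -0.001]
wrist_force: [0.5, -0.0, 0.5]
opening: 0.801
grasp_force: 0.0
time_s: 9.53
eef_pos: [0.4304, -0.1392, 0.1743]
eef_rot: [0.001, -0.238, 0.971, -0.001]
wrist_force: [-2.4, 2.7, 10.3]
opening: 0.558
grasp_force: 60.0
time_s: 9.87
eef_pos: [0.4297, -0.1389, 0.2597]
eef_rot: [0.0, -0.238, 0.971, -0.0]
wrist_force: [1.4, -1.1, -0.5]
opening: 0.553
grasp_force: 62.2
t 9.92 pos [ 0.4317 -0.14    0.2644] yaw -152.5 open 0.557 grip 62.2 F [ 4.1 -0.4  1.5] | SHIFT [-315.7  248.2    3.8] len 402.0 TURN [-0.006  0.006  0.589]
```

View pics/w5.png

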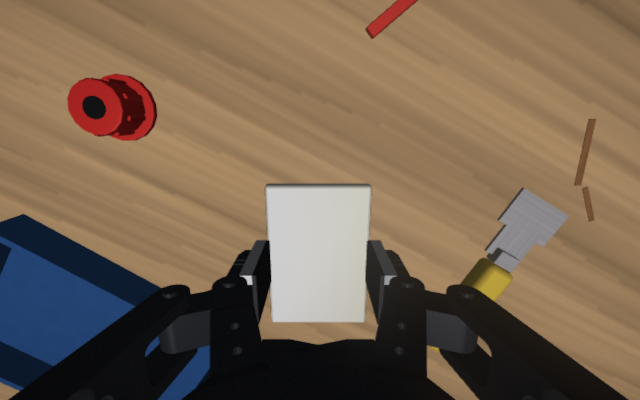

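Tile 2 is held at (318,253). I'll carry it to the near half of the brown tray.

```bash

python3 -m pendant '[[[0.4,-28,22,0,0,0,0],[0.4,-56,44,0,0,0,0],[0.4,-84,66,0,0,0,0],[0.4,-112,88,0,0,0,0],[0.4,-140,110,0,0,0,0]]]' >/dev/null
python3 -m pendant '[[[0.4,-28,22,0,0,0,0.1],[0.4,-56,44,0,0,0,0.2],[0.4,-84,66,0,0,0,0.3],[0.4,-112,88,0,0,0,0.4],[0.4,-140,110,0,0,0,0.5]]]' >/dev/null
python3 -c "from h import *;go(.597,.226,.26,173.8)"
```

```text
t 10.75 pos [0.5769 0.1874 0.2581] yaw 178.6 open 0.557 grip 62.2 F [ 0.5 -0.9 -0.3] | SHIFT [-19.2  39.1  -1.9] len 44.0 TURN [0.    0.001 0.083]
```

```bash

python3 -m pendant '[[[0.4,-10,20,0,0,0,0.04],[0.4,-19,39,0,0,0,0.08],[0.4,-19,39,0,0,0,0.08],[0.4,-19,39,0,0,0,0.08],[0.4,-19,39,0,0,0,0.08]]]' >/dev/null
python3 - <<'E'
from h import *
im=ctrl.camera('wrist');cv2.imwrite('pics/w6.png',im[:,:,::-1]);go(.597,.226,.185,173.8)
E
```

```text
t 11.22 pos [0.5958 0.2233 0.2576] yaw 174.3 open 0.553 grip 62.2 F [ 0.3 -0.7 -1.5] | SHIFT [-0.9  2.8 72.6] len 73.0 TURN [-0.    -0.001  0.008]
```

View pics/w6.png

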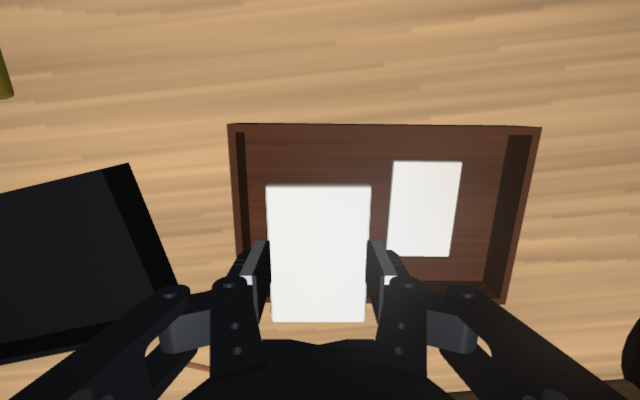

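Tile 1 lies flat at (425,208) and there's clearance for the fingers. I'll lower tile 2.

```bash

python3 -m pendant '[[[0.4,0,1,20,0,0,0.01],[0.4,0,1,40,0,0,0.01],[0.4,0,1,58,0,0,0.01],[0.4,0,1,68,0,0,0.01],[0.4,0,1,74,0,0,0.01]]]' >/dev/null
python3 -m pendant '[[[0.4,0,0,1,0,0,0],[0.4,0,0,2,0,0,0],[0.4,0,0,2,0,0,0]]]'
python3 -m pendant '[[[0.4,0,0,1,0,0,0],[0.4,0,0,2,0,0,0],[0.4,0,0,2,0,0,0]]]'
```

```text
time_s: 11.88
eef_pos: [0.5969, 0.225, 0.1827]
eef_rot: [0.001, 0.055, 0.998, 0.0]
wrist_force: [-0.6, -0.5, -0.5]
opening: 0.553
grasp_force: 62.2
time_s: 12.13
eef_pos: [0.5965, 0.2252, 0.1802]
eef_rot: [0.0, 0.055, 0.998, 0.0]
wrist_force: [-0.7, 0.1, -0.4]
opening: 0.558
grasp_force: 62.2
```

```bash

python3 -m pendant '[[[0.4,0,0,1,0,0,0],[0.4,0,0,1,0,0,0]]]'
python3 -m pendant '[[[0.4,0,0,1,0,0,0],[0.4,0,0,1,0,0,0]]]'
```

```text
time_s: 12.3
eef_pos: [0.5966, 0.2253, 0.1795]
eef_rot: [0.0, 0.055, 0.998, 0.0]
wrist_force: [-1.3, 0.3, 3.4]
opening: 0.553
grasp_force: 62.7
time_s: 12.47
eef_pos: [0.5967, 0.2253, 0.1794]
eef_rot: [0.0, 0.055, 0.999, -0.0]
wrist_force: [-4.8, -1.0, 11.3]
opening: 0.559
grasp_force: 63.6
```

```bash

python3 -m pendant '[[[0.72,0,0,-1,0,0,0],[0.72,0,0,-1,0,0,0],[0.72,0,0,-1,0,0,0],[0.72,0,0,-1,0,0,0]]]'
python3 -m pendant '[[[0.72,0,0,-15,0,0,0],[0.72,0,0,-45,0,0,0],[0.72,0,0,-85,0,0,0],[0.72,0,0,-115,0,0,0]]]' >/dev/null
python3 - <<'E'
from h import *
im=cv2.imread('pics/w1.png');print(cv2.cvtColor(im[118:130:4,308:316:4],cv2.COLOR_BGR2HSV).reshape(-1,3)[:4])
go(.449,.013,.28,178)
E
```

```text
time_s: 12.8
eef_pos: [0.5963, 0.2251, 0.1785]
eef_rot: [-0.0, 0.055, 0.998, -0.0]
wrist_force: [-0.2, -0.4, -0.2]
opening: 0.714
grasp_force: 0.0
[[ 26 159 234]
 [ 26 158 234]
 [ 26 159 234]
 [ 26 157 235]]
t 13.13 pos [0.5966 0.2252 0.2969] yaw 173.7 open 0.721 grip 0.0 F [ 2.  -0.2  0.7] | SHIFT [ 123.4 -227.1   16.6] len 259.0 TURN [ 0.     0.001 -0.075]
```

```bash
sed -i "s/(h>20)&(h<34)&(s>170)&(v>130)/(h>22)\&(h<34)\&(s>130)\&(v>130)/" h.py
python3 -m pendant '[[[0.6,17,-33,2,0,0,0],[0.6,35,-66,4,0,0,0],[0.6,53,-99,6,0,0,-0.03],[0.6,71,-132,8,0,0,-0.06],[0.6,89,-165,10,0,0,-0.075]]]' >/dev/null
python3 -m pendant '[[[0.6,17,-30,3,0,0,0],[0.6,29,-65,7,0,0,0],[0.6,29,-65,7,0,0,0],[0.6,29,-65,7,0,0,0]]]' >/dev/null
python3 - <<'E'
from h import *
K,T=cam('wrist');im=ctrl.camera('wrist');cv2.imwrite('pics/w7.png',im[:,:,::-1])
for b in blobs(im,'yellow',.012,K,T,amin=300): print(*b)
go(.449,.013,.18,178)
E
```

```text
[324. 191.] [450, 9] [89, 23] 178.1
t 13.93 pos [0.4587 0.0063 0.2777] yaw 177.9 open 0.597 grip 0.0 F [0.6 1.  0.9] | SHIFT [10.1  6.3 97.7] len 98.0 TURN [ 0.     0.002 -0.002]
```

View pics/w7.png

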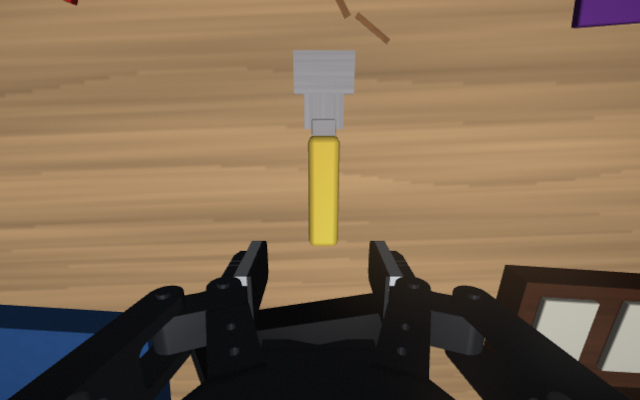

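The handle is at (324,191), with its blade pointing toward the robot. I'll grip 12 mm toward the blade from the handle's centre.

```bash

python3 -m pendant '[[[0.6,10,2,25,0,0,0],[0.6,20,2.5,55,0,0,0],[0.6,20,2.5,80,0,0,0],[0.6,20,2.5,95,0,0,0],[0.6,20,2.5,99.5,0,0,0]]]' >/dev/null
python3 -m pendant '[[[0.6,0,0,1,0,0,0],[0.1,0,0,1,0,0,0],[0.1,0,0,1,0,0,0],[0.1,0,0,1,0,0,0],[0.1,0,0,1,0,0,0]]]'
python3 -m pendant '[[[0.1,0,0,0,0,0,0],[0.1,0,0,0,0,0,0],[0.1,0,0,0,0,0,0]]]'
python3 -m pendant '[[[0.1,0,0,-6,0,0,0],[0.1,0,0,-25,0,0,0],[0.1,0,0,-60,0,0,0],[0.1,0,0,-90,0,0,0]]]'
python3 -c "
from h import *
a=np.radians(97.5);u=np.array([np.cos(a),np.sin(a)]);t=np.array([.618,-.006])+u*(-.030+.012);print(t);go(*t,.27,97.5)"
```

```text
time_s: 14.77
eef_pos: [0.4397, 0.0101, 0.1776]
eef_rot: [0.002, 0.017, 1.0, -0.0]
wrist_force: [-0.4, 1.6, 7.1]
opening: 0.263
grasp_force: 59.8
time_s: 15.02
eef_pos: [0.4397, 0.0101, 0.1777]
eef_rot: [0.002, 0.017, 1.0, -0.0]
wrist_force: [0.5, 1.6, 7.7]
opening: 0.267
grasp_force: 59.8
time_s: 15.35
eef_pos: [0.4381, 0.0102, 0.2675]
eef_rot: [-0.001, 0.017, 1.0, 0.0]
wrist_force: [2.3, -0.3, -0.3]
opening: 0.264
grasp_force: 59.0
[ 0.62034947 -0.02384601]
t 15.35 pos [0.4381 0.0102 0.2675] yaw 178.0 open 0.264 grip 59.0 F [ 2.3 -0.3 -0.3] | SHIFT [-183.3  -27.7   -2.8] len 185.0 TURN [-1.000e-03 -1.000e-03  1.405e+00]
```

```bash

python3 -m pendant '[[[0.1,-15,-2,0,0,0,0.12],[0.1,-30,-5,0,0,0,0.24],[0.1,-45,-7,0,0,0,0.36],[0.1,-60,-9,0,0,0,0.48],[0.1,-75,-12,0,0,0,0.6]]]' >/dev/null
python3 -c "from h import *;go(.620,-.024,.27,97.5)"
```

```text
t 15.77 pos [ 0.5137 -0.0045  0.2669] yaw 143.3 open 0.264 grip 59.0 F [ 0.1 -0.9 -1.2] | SHIFT [-96.9  47.9  -3. ] len 108.0 TURN [0.    0.    0.799]
```

```bash

python3 -m pendant '[[[0.1,-20,9,0,0,0,0.12],[0.1,-40,18,0,0,0,0.24],[0.1,-60,28,0,0,0,0.36],[0.1,-80,38,0,0,0,0.48],[0.1,-97,48,-3,0,0,0.6]]]' >/dev/null
python3 -m pendant '[[[0.1,0,0,0,0,0,0.1],[0.1,0,0,0,0,0,0.2],[0.1,0,0,0,0,0,0.2],[0.1,0,0,0,0,0,0.2]]]' >/dev/null
python3 - <<'E'
from h import *
im=ctrl.camera('wrist');cv2.imwrite('pics/w8.png',im[:,:,::-1]);go(.620,-.024,.187,97.5)
E
```

```text
t 16.57 pos [ 0.6195 -0.0233  0.2694] yaw 98.0 open 0.267 grip 59.1 F [ 0.3 -0.7 -1.5] | SHIFT [-0.8  0.4 82.4] len 82.0 TURN [-0.    -0.     0.008]
```

View pics/w8.png

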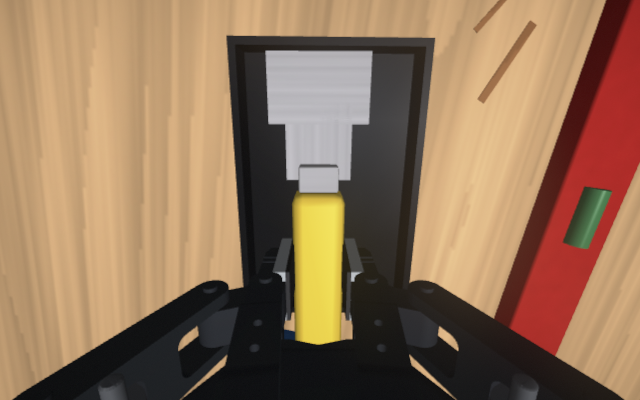

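The scraper hangs level and aligned in the black tray, whose far rim corners are at (228,37) and (434,39). I'll work out the offset.

```bash
python3 - <<'E'
from h import *
K,T=cam('wrist');p=proj([(228,37),(434,39)],.03,K,T);d=p[1]-p[0];L=np.linalg.norm(d);d/=L
n=np.array([-d[1],d[0]]);n*=np.sign(n[1]);c=p.mean(0)-.1*n
print(p.round(3),L.round(3),c.round(3),np.degrees(np.arctan2(n[1],n[0])).round(1))
t=c-n*.018;print(t.round(4));go(*t,.187,97.8)
E
```

```text
[[0.548 0.082]
 [0.675 0.099]] 0.128 [ 0.624 -0.008] 97.5
[ 0.6268 -0.0262]
t 16.57 pos [ 0.6195 -0.0233  0.2694] yaw 98.0 open 0.267 grip 59.1 F [ 0.3 -0.7 -1.5] | SHIFT [-3.9  6.9 82.4] len 83.0 TURN [-0.    -0.     0.003]
```

```bash

python3 -m pendant '[[[0.1,-4,7,15,0,0,0],[0.1,-4,7,40,0,0,0],[0.1,-4,7,65,0,0,0],[0.1,-4,7,77,0,0,0],[0.1,-4,7,82,0,0,0]]]' >/dev/null
python3 -m pendant '[[[0.1,0,0,1,0,0,0],[0.1,0,0,2,0,0,0],[0.1,0,0,2,0,0,0]]]'
python3 -m pendant '[[[0.1,0,0,1,0,0,0],[0.1,0,0,2,0,0,0],[0.1,0,0,2,0,0,0]]]'
```

```text
time_s: 17.23
eef_pos: [0.6279, -0.0265, 0.1866]
eef_rot: [0.001, 0.657, 0.754, 0.001]
wrist_force: [-0.2, 0.4, -1.1]
opening: 0.265
grasp_force: 59.2
time_s: 17.48
eef_pos: [0.6275, -0.0264, 0.1838]
eef_rot: [0.0, 0.657, 0.754, 0.0]
wrist_force: [-0.4, -0.2, 0.0]
opening: 0.261
grasp_force: 59.2
```

```bash

python3 -m pendant '[[[0.1,0,0,1,0,0,0],[0.1,0,0,1,0,0,0]]]'
python3 -m pendant '[[[0.1,0,0,1,0,0,0],[0.1,0,0,1,0,0,0]]]'
```

```text
time_s: 17.65
eef_pos: [0.6275, -0.0264, 0.1827]
eef_rot: [0.0, 0.657, 0.754, 0.0]
wrist_force: [-0.5, -0.3, 2.0]
opening: 0.263
grasp_force: 59.4
time_s: 17.82
eef_pos: [0.6276, -0.0263, 0.1827]
eef_rot: [0.0, 0.657, 0.754, 0.0]
wrist_force: [-3.2, 1.2, 9.5]
opening: 0.264
grasp_force: 60.4
```

```bash

python3 -m pendant '[[[0.45,0,0,-1,0,0,0],[0.45,0,0,-1,0,0,0],[0.45,0,0,-1,0,0,0],[0.45,0,0,-1,0,0,0]]]'
python3 -m pendant '[[[0.45,0,0,-15,0,0,0],[0.45,0,0,-45,0,0,0],[0.45,0,0,-85,0,0,0],[0.6,0,0,-115,0,0,0]]]' >/dev/null
python3 -c "from h import *;go(.430,-.283,.30,98)"
```

```text
time_s: 18.15
eef_pos: [0.6271, -0.0263, 0.182]
eef_rot: [-0.0, 0.657, 0.753, -0.0]
wrist_force: [-0.1, 0.2, 0.5]
opening: 0.449
grasp_force: 0.0
t 18.48 pos [ 0.6274 -0.0264  0.3004] yaw 97.8 open 0.574 grip 0.0 F [1.3 0.1 0.2] | SHIFT [-2.275e+02 -2.304e+02  2.000e-01] len 324.0 TURN [ 0.001  0.    -0.004]
```

```bash

python3 -m pendant '[[[0.7,-28,-28,0,0,0,0],[0.7,-56,-56,0,0,0,0],[0.7,-84,-84,0,0,0,0],[0.7,-112,-112,0,0,0,0],[0.7,-140,-140,0,0,0,0]]]' >/dev/null
python3 -m pendant '[[[0.7,-28,-28,0,0,0,0],[0.7,-56,-56,0,0,0,0],[0.7,-84,-84,0,0,0,0],[0.7,-88,-90,0,0,0,0],[0.7,-88,-90,0,0,0,0]]]' >/dev/null
python3 -m pendant '[[[0.7,0,0,0,0,0,0]]]' >/dev/null
cat > capm.py <<'E'
from h import *
# drum top: red disc at z=.032; isolate via the dot (black blob on it) and red blob extents
def meas(name):
    K,T=cam('wrist');im=ctrl.camera('wrist');cv2.imwrite(f'pics/{name}.png',im[:,:,::-1])
    for b in blobs(im,'red',.03,K,T,amin=300): print('red',*b)
    m=mask(im,'red')
    cs,h=cv2.findContours(m,cv2.RETR_CCOMP,cv2.CHAIN_APPROX_NONE)
    for c,hh in zip(cs,h[0]):
        if hh[3]>=0 and cv2.contourArea(c)>60: print('hole',c[:,0].mean(0).round(1),cv2.contourArea(c),(proj(c[:,0].mean(0),.032,K,T)[0]*1000).round())
E
python3 -c "
from capm import *
meas('w9');go(.430,-.283,.19,98)"
```

```text
red [314. 210.] [428, -292] [45, 39] 97.7
red [155.  13.] [300, -164] [37, 6] 156.2
hole [313.6 218.7] 234.5 [ 429. -298.]
hole [313.6 195.9] 179.0 [ 426. -279.]
t 19.45 pos [ 0.4307 -0.2828  0.2977] yaw 97.8 open 0.702 grip 0.0 F [-1.   0.7  0.2] | SHIFT [-1.000e-01 -8.000e-01  1.077e+02] len 108.0 TURN [ 0.001 -0.    -0.004]
```

View pics/w9.png

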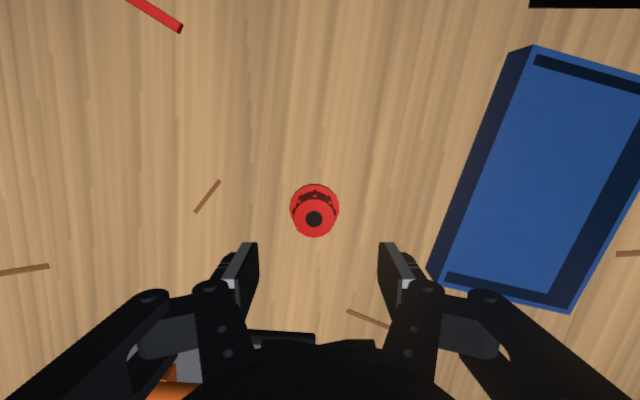

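The cap's dot is at (314,219) on top of the drum, with the flange offset toward row 208, which is consistent parallax. That puts the cap at about (0.429,-0.298). I'll grip the drum above the flange.

```bash

python3 -m pendant '[[[0.7,-7,-2,20,0,0,0],[0.7,-14,-4,45,0,0,0],[0.7,-14,-4,75,0,0,0],[0.7,-14,-4,98,0,0,0],[0.7,-14,-4,108,0,0,0]]]' >/dev/null
python3 -m pendant '[[[0.7,0,0,2,0,0,0],[0.2,0,0,2,0,0,0],[0.2,0,0,2,0,0,0],[0.2,0,0,2,0,0,0],[0.2,0,0,2,0,0,0]]]'
python3 -m pendant '[[[0.2,0,0,0,0,0,0],[0.2,0,0,0,0,0,0]]]'
python3 -m pendant '[[[0.2,0,0,-6,0,0,0],[0.2,0,0,-30,0,0,0],[0.2,0,0,-70,0,0,0],[0.2,0,0,-110,0,0,0]]]'
python3 - <<'E'
from h import *
a=np.radians(83.7);u=np.array([np.cos(a),np.sin(a)])
for s in (-.045,.045):
    t=np.array([.624,-.251])+u*s;print(t.round(4));go(*t,.30,83.7)
E
```

```text
time_s: 20.28
eef_pos: [0.429, -0.2983, 0.1889]
eef_rot: [0.002, 0.657, 0.754, -0.0]
wrist_force: [0.9, 1.9, 4.2]
opening: 0.38
grasp_force: 59.8
time_s: 20.45
eef_pos: [0.429, -0.2984, 0.1889]
eef_rot: [0.002, 0.657, 0.753, 0.0]
wrist_force: [1.0, 1.0, 6.5]
opening: 0.383
grasp_force: 60.0
time_s: 20.78
eef_pos: [0.4274, -0.2972, 0.2977]
eef_rot: [-0.002, 0.658, 0.753, 0.0]
wrist_force: [0.9, -1.1, -0.2]
opening: 0.382
grasp_force: 59.6
[ 0.6191 -0.2957]
t 20.78 pos [ 0.4274 -0.2972  0.2977] yaw 97.8 open 0.382 grip 59.6 F [ 0.9 -1.1 -0.2] | SHIFT [-24.4 190.1  -2.8] len 192.0 TURN [-0.002 -0.002  0.246]
[ 0.6289 -0.2063]
t 20.78 pos [ 0.4274 -0.2972  0.2977] yaw 97.8 open 0.382 grip 59.6 F [ 0.9 -1.1 -0.2] | SHIFT [ 62.9 212.   -2.6] len 221.0 TURN [-0.002 -0.002  0.246]
```

```bash

python3 -m pendant '[[[0.2,-5,38,0,0,0,0.05],[0.2,-10,76,0,0,0,0.1],[0.2,-15,114,0,0,0,0.15],[0.2,-20,152,0,0,0,0.2],[0.2,-24,190,0,0,0,0.246]]]' >/dev/null
python3 -m pendant '[[[0.2,0,0,0,0,0,0],[0.2,0,0,0,0,0,0],[0.2,0,0,0,0,0,0]]]' >/dev/null
python3 - <<'E'
from h import *
im=ctrl.camera('wrist');cv2.imwrite('pics/w10.png',im[:,:,::-1]);go(.6191,-.2957,.20,83.7)
E
```

```text
t 21.5 pos [ 0.6188 -0.2959  0.2972] yaw 83.7 open 0.384 grip 59.8 F [ 0.1 -0.2 -0.2] | SHIFT [ 0.2  0.4 97.2] len 97.0 TURN [-0.001 -0.    -0.   ]
```

View pics/w10.png

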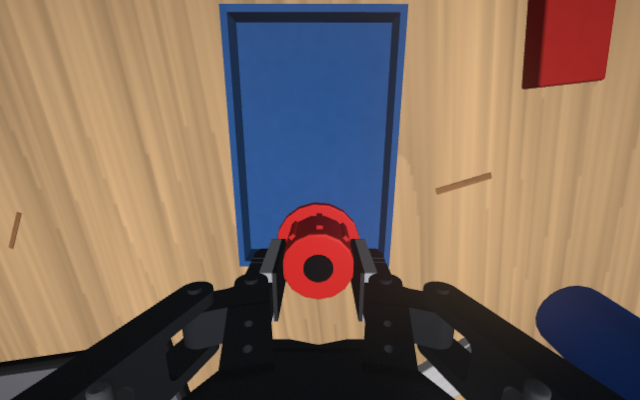

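The cap is upright in the grip at (318,265). The blue tray's rim corners are at (220,4) and (408,5).

```bash
python3 - <<'E'
from h import *
K,T=cam('wrist');p=proj([(220,4),(408,5)],.03,K,T);d=p[1]-p[0];L=np.linalg.norm(d);d/=L
n=np.array([-d[1],d[0]]);n*=np.sign(n[1]);c=p.mean(0)-.1*n
print(L.round(3),c.round(3),np.degrees(np.arctan2(n[1],n[0])).round(1))
for s in(-.045,.045):
    t=c+n*s;print(t.round(4));go(*t,.199,83.7)
E
```

```text
0.129 [ 0.62  -0.255] 83.5
[ 0.6147 -0.2998]
t 21.5 pos [ 0.6188 -0.2959  0.2972] yaw 83.7 open 0.384 grip 59.8 F [ 0.1 -0.2 -0.2] | SHIFT [-4.3 -3.5 98.2] len 98.0 TURN [-0.001 -0.    -0.   ]
[ 0.625  -0.2104]
t 21.5 pos [ 0.6188 -0.2959  0.2972] yaw 83.7 open 0.384 grip 59.8 F [ 0.1 -0.2 -0.2] | SHIFT [85.7 -3.1 98.2] len 130.0 TURN [-0.001 -0.    -0.   ]
```

```bash

python3 -m pendant '[[[0.2,-4,-3,15,0,0,0],[0.2,-4,-3,45,0,0,0],[0.2,-4,-3,75,0,0,0],[0.2,-4,-3,92,0,0,0],[0.2,-4,-3,98,0,0,0]]]' >/dev/null
python3 -m pendant '[[[0.2,0,0,1,0,0,0],[0.2,0,0,2,0,0,0],[0.2,0,0,3,0,0,0],[0.2,0,0,3,0,0,0]]]'
python3 -m pendant '[[[0.2,0,0,1,0,0,0],[0.2,0,0,1,0,0,0]]]'
python3 -m pendant '[[[0.2,0,0,1,0,0,0],[0.2,0,0,1,0,0,0]]]'
```

```text
time_s: 22.25
eef_pos: [0.6168, -0.3, 0.1982]
eef_rot: [0.002, 0.745, 0.667, 0.0]
wrist_force: [-0.5, -0.5, 0.2]
opening: 0.388
grasp_force: 59.8
time_s: 22.42
eef_pos: [0.6165, -0.2997, 0.1961]
eef_rot: [0.001, 0.745, 0.667, 0.0]
wrist_force: [0.2, -0.6, -0.4]
opening: 0.385
grasp_force: 59.8
time_s: 22.58
eef_pos: [0.6163, -0.2994, 0.1943]
eef_rot: [0.0, 0.745, 0.667, 0.0]
wrist_force: [0.5, -0.7, -0.6]
opening: 0.379
grasp_force: 59.8
```

```bash

python3 -m pendant '[[[0.2,0,0,1,0,0,0],[0.2,0,0,1,0,0,0]]]'
python3 -m pendant '[[[0.2,0,0,1,0,0,0],[0.2,0,0,1,0,0,0]]]'
```

```text
time_s: 22.75
eef_pos: [0.6164, -0.2995, 0.194]
eef_rot: [-0.0, 0.745, 0.667, -0.0]
wrist_force: [-2.9, 2.1, 6.0]
opening: 0.383
grasp_force: 60.4
time_s: 22.92
eef_pos: [0.6164, -0.2995, 0.1939]
eef_rot: [-0.0, 0.745, 0.667, -0.0]
wrist_force: [-4.4, 2.8, 11.2]
opening: 0.383
grasp_force: 61.0
```

```bash

python3 -m pendant '[[[0.6,0,0,-1,0,0,0],[0.6,0,0,-1,0,0,0],[0.6,0,0,-1,0,0,0],[0.6,0,0,-1,0,0,0]]]'
python3 -m pendant '[[[0.6,0,0,-15,0,0,0],[0.6,0,0,-45,0,0,0],[0.6,0,0,-80,0,0,0],[0.7,0,0,-105,0,0,0]]]' >/dev/null
python3 -c "from h import *;go(.433,.290,.30,83.7)"
```

```text
time_s: 23.25
eef_pos: [0.6162, -0.2995, 0.1929]
eef_rot: [-0.0, 0.745, 0.667, -0.0]
wrist_force: [0.9, -1.2, -0.6]
opening: 0.598
grasp_force: 0.0
t 23.58 pos [ 0.6166 -0.2997  0.3018] yaw 83.7 open 0.695 grip 0.0 F [ 0.9 -0.4  0.9] | SHIFT [ 566.  -247.3    0.6] len 618.0 TURN [ 0.002  0.001 -0.   ]
```

```bash

python3 -m pendant '[[[0.7,37,-16,0,0,0,0],[0.7,74,-32,0,0,0,0],[0.7,111,-48,0,0,0,0],[0.7,148,-64,0,0,0,0],[0.7,185,-80,0,0,0,0]]]' >/dev/null
python3 -m pendant '[[[0.7,37,-16,0,0,0,0],[0.7,74,-32,0,0,0,0],[0.7,111,-48,0,0,0,0],[0.7,148,-64,0,0,0,0],[0.7,185,-80,0,0,0,0]]]' >/dev/null
python3 -m pendant '[[[0.7,37,-16,0,0,0,0],[0.7,74,-32,0,0,0,0],[0.7,111,-48,0,0,0,0],[0.7,148,-64,0,0,0,0],[0.7,185,-80,0,0,0,0]]]' >/dev/null
python3 -m pendant '[[[0.7,5,-4,0,0,0,0],[0.7,10,-7,0,0,0,0],[0.7,10,-7,0,0,0,0],[0.7,10,-7,0,0,0,0]]]' >/dev/null
python3 -c "
from capm import *
meas('w11');go(.433,.297,.187,83.7)"
```

```text
red [316. 186.] [434, 301] [42, 40] 108.5
hole [316.3 192.8] 254.5 [433. 296.]
t 25.22 pos [0.4334 0.2882 0.2985] yaw 83.6 open 0.701 grip 0.0 F [ 0.8 -0.1 -1. ] | SHIFT [  8.7  -1.4 111.5] len 112.0 TURN [ 0.     0.    -0.001]
```

```bash

python3 -m pendant '[[[0.7,4,-1,20,0,0,0],[0.7,8,-1,45,0,0,0],[0.7,8,-1,75,0,0,0],[0.7,8,-1,98,0,0,0],[0.7,8,-1,108,0,0,0]]]' >/dev/null
python3 -m pendant '[[[0.7,0,0,2,0,0,0],[0.2,0,0,2,0,0,0],[0.2,0,0,2,0,0,0],[0.2,0,0,2,0,0,0],[0.2,0,0,2,0,0,0]]]'
python3 -m pendant '[[[0.2,0,0,0,0,0,0],[0.2,0,0,0,0,0,0]]]'
python3 -m pendant '[[[0.2,0,0,-6,0,0,0],[0.2,0,0,-30,0,0,0],[0.2,0,0,-70,0,0,0],[0.2,0,0,-110,0,0,0]]]'
python3 -c "from h import *;go(.625,-.2105,.30,83.7)"
```

```text
time_s: 26.05
eef_pos: [0.4337, 0.2975, 0.19]
eef_rot: [0.001, 0.745, 0.667, 0.002]
wrist_force: [-0.3, -1.2, 4.0]
opening: 0.387
grasp_force: 59.8
time_s: 26.22
eef_pos: [0.4337, 0.2976, 0.19]
eef_rot: [0.001, 0.745, 0.667, 0.002]
wrist_force: [-0.3, -2.5, 6.2]
opening: 0.386
grasp_force: 60.1
time_s: 26.55
eef_pos: [0.4317, 0.297, 0.2986]
eef_rot: [-0.001, 0.745, 0.667, -0.002]
wrist_force: [1.2, 0.3, -0.6]
opening: 0.381
grasp_force: 59.6
t 26.55 pos [0.4317 0.297  0.2986] yaw 83.7 open 0.381 grip 59.6 F [ 1.2  0.3 -0.6] | SHIFT [-483.3  247.8   -1.4] len 543.0 TURN [-0.003  0.002  0.   ]
```

```bash

python3 -m pendant '[[[0.2,-36,18,0,0,0,0],[0.2,-72,37,0,0,0,0],[0.2,-108,55,0,0,0,0],[0.2,-144,74,0,0,0,0],[0.2,-180,92,0,0,0,0]]]' >/dev/null
python3 -m pendant '[[[0.2,-36,18,0,0,0,0],[0.2,-72,37,0,0,0,0],[0.2,-108,55,0,0,0,0],[0.2,-144,74,0,0,0,0],[0.2,-180,92,0,0,0,0]]]' >/dev/null
python3 -m pendant '[[[0.2,-36,18,0,0,0,0],[0.2,-72,37,0,0,0,0],[0.2,-108,55,0,0,0,0],[0.2,-123,64,0,0,0,0],[0.2,-123,64,0,0,0,0]]]' >/dev/null
python3 -m pendant '[[[0.2,0,0,0,0,0,0],[0.2,0,0,0,0,0,0]]]' >/dev/null
python3 - <<'E'
from h import *
im=ctrl.camera('wrist');cv2.imwrite('pics/w12.png',im[:,:,::-1]);go(.625,-.2105,.20,83.7)
E
```

```text
t 28.02 pos [ 0.6258 -0.2086  0.2981] yaw 83.8 open 0.381 grip 59.7 F [-0.1  0.8 -0.3] | SHIFT [-2.  -0.5 98.1] len 98.0 TURN [-0.001 -0.001  0.001]
```

View pics/w12.png

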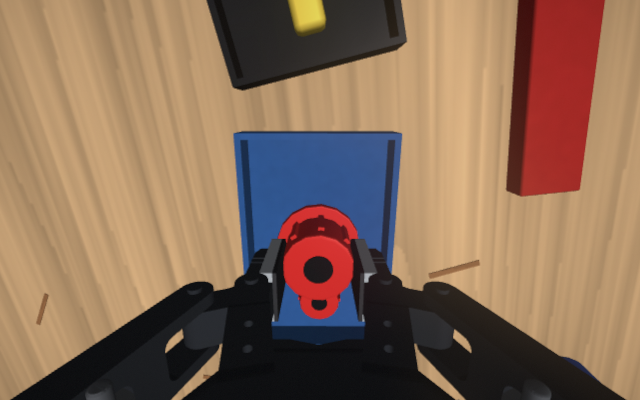

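Cap 2 stands in the blue tray at (320,303), clear of the held cap. I'll lower this one.

```bash

python3 -m pendant '[[[0.2,-2,-1,15,0,0,0],[0.2,-2,-1,45,0,0,0],[0.2,-2,-1,75,0,0,0],[0.2,-2,-1,94,0,0,0],[0.2,-2,-1,100,0,0,0]]]' >/dev/null
python3 -m pendant '[[[0.2,0,0,1,0,0,0],[0.2,0,0,2,0,0,0],[0.2,0,0,2,0,0,0]]]'
python3 -m pendant '[[[0.2,0,0,1,0,0,0],[0.2,0,0,1,0,0,0],[0.2,0,0,1,0,0,0]]]'
```

```text
time_s: 28.68
eef_pos: [0.6253, -0.2112, 0.1972]
eef_rot: [0.001, 0.745, 0.668, 0.0]
wrist_force: [-0.0, 0.7, -0.3]
opening: 0.379
grasp_force: 59.6
time_s: 28.93
eef_pos: [0.6251, -0.2119, 0.1958]
eef_rot: [0.0, 0.745, 0.667, 0.0]
wrist_force: [1.0, 0.2, -0.1]
opening: 0.381
grasp_force: 59.6
```

```bash

python3 -m pendant '[[[0.2,0,0,1,0,0,0],[0.2,0,0,1,0,0,0]]]'
python3 -m pendant '[[[0.2,0,0,1,0,0,0],[0.2,0,0,1,0,0,0]]]'
```

```text
time_s: 29.1
eef_pos: [0.6252, -0.2121, 0.195]
eef_rot: [0.0, 0.745, 0.667, 0.0]
wrist_force: [-1.3, 1.2, 3.8]
opening: 0.382
grasp_force: 60.2
time_s: 29.27
eef_pos: [0.6252, -0.2121, 0.195]
eef_rot: [0.0, 0.745, 0.667, 0.0]
wrist_force: [-4.4, 2.4, 11.5]
opening: 0.384
grasp_force: 61.0
```

```bash

python3 -m pendant '[[[0.6,0,0,-1,0,0,0],[0.6,0,0,-1,0,0,0],[0.6,0,0,-1,0,0,0],[0.6,0,0,-1,0,0,0]]]'
python3 -m pendant '[[[0.6,0,0,-15,0,0,0],[0.6,0,0,-45,0,0,0],[0.6,0,0,-85,0,0,0],[0.6,0,0,-125,0,0,0],[0.6,0,0,-165,0,0,0]]]' >/dev/null
python3 -m pendant '[[[0.6,40,0,0,0,0,0],[0.6,80,0,0,0,0,0],[0.6,80,0,0,0,0,0]]]'
python3 - <<'E'
from h import *
im=ctrl.camera('side')[:,:,::-1];im=im[90:320,230:470]
cv2.imwrite('pics/fin.png',cv2.resize(im,None,fx=2.5,fy=2.5,interpolation=cv2.INTER_CUBIC))
E
```

```text
time_s: 29.6
eef_pos: [0.6248, -0.2119, 0.1938]
eef_rot: [-0.0, 0.745, 0.667, -0.0]
wrist_force: [1.1, 0.6, 0.4]
opening: 0.601
grasp_force: 0.0
time_s: 30.27
eef_pos: [0.6342, -0.1266, 0.3616]
eef_rot: [0.0, 0.743, 0.669, 0.002]
wrist_force: [0.1, 0.0, -0.5]
opening: 0.595
grasp_force: 0.0
```

View pics/fin.png

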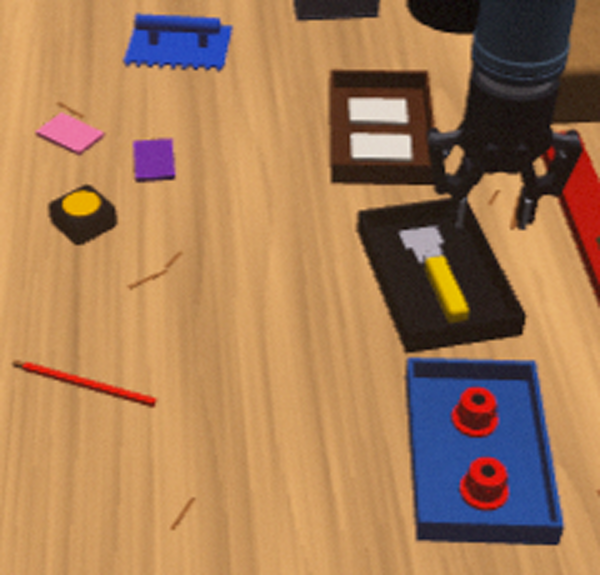

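The tiles lie side by side in the brown tray at (380,110) and (381,146). The scraper lies flat in the black tray at (437,272), and both caps stand upright in the blue tray at (476,411) and (486,482). The decoys and trowel haven't moved.

```bash
python3 -c "from bench import ctrl;print(ctrl.hand_in())"
```

```text
the job is handed in; nothing more can be done
None
```

I sorted all five items and handed the job in after about 30 s of robot time: the two white tiles lie flat side by side in the wooden tray, the scraper lies flat in the black tray, and both red caps stand upright in the blue tray; I never reached for the float or trowel, though the last picture shows only the trowel.

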